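Lock the paper trimmer

ROBOT

A 6-joint arm with a two-finger parallel gripper is mounted at the origin on the work surface. World frame = base frame: x ahead of the robot, y to its left, z up, the work surface at z = 0. Lengths are in m, angles in rad, forces in N, time in s.
With the tool pointing down it reaches from about 0.425 to 1.125 m from the base axis. Payload 14.9 kg.
Tool frame: the origin (TCP) lies on the centre line of the jaws, within the pads' length; the fingertips stand 17 mm ahead of it and the grasp point (between the pads) lies 2 mm behind it; z points along the fingers, y is the direction in which the jaws open and shut (so a half turn about z gives the same grasp; the last joint's range is limited). The gripper opens to 91 mm and grips with 3 to 60 N. Pads are 32 mm wide; open, the fingers measure 118 mm over their backs; the gripper's body (76 mm by 178 mm) begins 60 mm behind the grasp point.
Start: joints at [-1.306, 0.379, 1.734, -0, 1.028, -0.033], TCP at [0.205, -0.669, 0.191] pointing down, gripper open.
Joint ranges: [-2.77, 2.77], [-0.74, 2.19], [0, 2.66], [-1.06, 4.2], [0.31, 2.87], [-3.08, 3.08]. Speed limits (rad/s): [1.89, 1.89, 2.39, 3.14, 3.14, 3.14].

INTERFACE

Orientations are given as a rotation vector (axis times angle).
In Python, from bench import r gives the robot as it stands. The module is installed in compiled form; this text tells all that it offers.
- The arm moves only by the tool servo_tool, never from a script. Its argument "targets" is a list of rows, each an object with "dp": the shift along the tool's x, y, z as a fraction of full scale, a list of three; "rotation": the turn, a rotation vector about the tool's x, y, z as a fraction of full scale, a list of three. A call has 1 to 10 rows; each row is the pose to reach, as a shift and turn from the pose commanded when the call began, along the tool's axes at that moment; what a row does not reach only later rows make up. Full scale, the value 1, is 40 cm for a shift and 90 degrees for a turn. A row lasts 1/10 s, in which the tool goes at most 50 mm and 8.59 degrees, less where a joint would pass 70% of its speed; a pose out of reach is approached as far as the arm can. A call with a number of a shift or a turn outside -1 to 1 is refused whole. A call with a gripper value outside its range is refused whole. "fingers" is the closure, from -1 (fully open) to 1 (shut), set as the call begins (left out, the last holds). The fingers move at their own pace and stop on an object; "grip_force" is the grip in N (left out, the last holds). Time passes only in rows, so rows that repeat a pose let the fingers close. It gives the time, the measured TCP pose, the force and the opening at its end, in the units of the state.
- r.observe(): the state, without advancing time (a new reading comes with each control period).
- r.grab_frame(name): name is "scene" or "top"; returns a dict with "color" (480x640x3 uint8, red, green, blue), "intrinsics" (3x3 intrinsics, pixels), "R" (3x3) and "t" (3): a world point X has camera coordinates R X + t. Camera axes: x right, y down, z forward; pixel columns grow to the right and rows downward; lengths in m; the calibration is good to about 2 mm. A picture is of the moment at which its call begins. There is no depth.
- r.hand_in(): hands the job in, once; it reports no verdict.
Trained networks look in the newest picture that a camera, given by its name, has taken for a name from the list of things; names that differ only in an ending like _2 or _b are one class to them, and where a whole thing is asked for, a point or a joint stands for the part that bears it (a point fixed in the world has none). Each returns a list of dicts, best first, with "conf" (0 to 1); they miss things now and then, are a little off and sometimes report something else, mostly with a low value. They report only what shows in the picture. A call takes as long as a camera call.
- r.look_for(camera, target): "position" ([x, y, z] in m, in world coordinates, good to about 4 mm: the middle of the surface that is visible of it).
- r.trace(camera, target): "mask" (480x640 bool, what is visible of it).
The state is a dict: "time": time; "joints": joint angles; "dq": joint speeds; "joint_efforts": joint torques, N m; "position": TCP position; "tcp_rot": TCP orientation; "force": force on the tool from outside, world axes, zero at the start; "torque": the same for the moment, N m; "finger_gap": finger opening in m.
Only numpy, scipy, OpenCV 4.12 (cv2) and the standard library are available. Lean on these libraries where they do the work, as an engineer would, in place of code of your own. Each camera call takes 0.05 s, during which the arm holds its last target. There are 200 camera calls.

TASK

Lock the paper trimmer's cutter arm: press the yellow spring safety bar down with one fingertip and keep it held down while the other fingertip pushes the red tab to slide the bolt fully home into the eye on the cutter arm, then let go so that the bar springs back up behind it. Nothing is to be picked up: leave the stationery and other things on the board and the desk where they are.

Things in the scene. Friction and masses are not known exactly. Their poses are not given: they have to be found in the camera images.
- trimmer: Paper trimmer fixed to the table: grey board 320 x 290 x 18 mm, black cutter arm lying down on its left (+y) edge. Origin: middle of the underside. x runs along the arm, away from its handle; y points to the arm, the way the bolt slides home. Bolt along y at x = -30 mm, yellow safety bar along y at x = +30 mm. Bolt and guides reach 41 mm above the table, the arm 58 mm, its handle 77 mm.
- bolt_travel (a joint): Travel of the steel bolt along the trimmer's +y in m: 0 = drawn back, 0.040 = fully home in the eye of the cutter arm (end stop). Starts between 0 and 0.010. Friction about 2 N, no spring. Blocked at 0.012 and again at 0.027 by a tooth of the safety bar unless the bar is down; past 0.037 the tooth can come up behind it.
- bolt: The sliding steel bolt, a rod 12 mm thick and 172 mm long, with its red upright thumb tab: 26 mm along the trimmer's x, 12 mm along y, top 72 mm above the table. Axes as the trimmer's. Origin: on the rod's axis under the middle of the tab, 30 mm above the table.
- tab_top (a point): Middle of the top face of the red thumb tab, 72 mm above the table. The face to push is 6 mm to the -y side of it (trimmer axes).
- bar_press (a joint): How far the yellow spring safety bar is pressed down in m: 0 = up, 0.012 = fully down (stop). The tooth clears the bolt from 0.005 on. Takes about 3 N to start it and 8 N at the bottom; the bar stays level wherever it is pressed and springs back up when let go.
- safety_bar: The yellow spring safety bar; its flat top is 26 mm along the trimmer's x, 110 mm along its y (from y = -55 to +55 mm), 8 mm thick, axes as the trimmer's. Origin: middle of its top face. The fingertip may slide along it.
- bar_top (a point): Middle of the top face of the yellow safety bar, 58 mm above the table when the bar is up.
- eraser_mid (a point): Centre (half-way up) of a white eraser block 45 x 22 x 14 mm lying on the trimmer board. Leave alone.
- marker_mid (a point): Centre (half-way up) of a black and orange marker about 115 mm long, 15 mm thick, lying on the trimmer board. Leave alone.
- tape_mid (a point): Centre (half-way up) of a blue roll of tape, 52 mm across and 19 mm high, lying flat on the trimmer board. Leave alone.
- flask_mid (a point): Centre (half-way up) of a mint-green flask, 74 mm across and 170 mm high, on the table. Leave alone.
- bulb_box_mid (a point): Centre (half-way up) of a cardboard bulb box 65 x 65 x 130 mm on the table. Leave alone.
- mug_mid (a point): Centre (half-way up) of a white mug, 80 mm across and 90 mm high, on the table. Leave alone.
- paint_jar_mid (a point): Centre (half-way up) of a red paint jar, 48 mm across and 50 mm high, on the table. Leave alone.

How it is judged:
On the way, in this order (a step that is already met when the one before it is completed fails the run):
1. a fingertip presses the safety bar down (4.5 mm or more) while the bolt is still drawn back (value of joint bar_press above 0.0045 m and value of joint bolt_travel below 0.015 m and contact force between the fingers and safety_bar above 0.5 N), for 0.1 s.
2. with the bar still held down by a finger, a finger on the tab pushes the bolt out across the tooth (value of joint bar_press above 0.004 m and value of joint bolt_travel above 0.02 m and contact force between the fingers and safety_bar above 0.3 N and contact force between the fingers and bolt above 0.3 N), for 0.02 s.
3. the bolt is home (36 mm or more) with the bar still held down by a finger (value of joint bar_press above 0.004 m and value of joint bolt_travel above 0.036 m and contact force between the fingers and safety_bar above 0.3 N), for 0.05 s.
At the end, for the whole second after the job is handed in: The bolt is at least 36 of its 40 mm home and at rest, and the safety bar has sprung back up (within 2 mm of the top) (value of joint bolt_travel above 0.036 m and value of joint bar_press below 0.002 m and velocity of joint bolt_travel between -0.005 and 0.005 m/s); the robot touches nothing.
It fails at once if the safety bar was let up (less than 3.5 mm down) with the bolt between 15 and 35 mm (value of joint bolt_travel between 0.015 and 0.035 m and value of joint bar_press below 0.0035 m).
It fails at once if the eraser, marker or tape on the board was moved or lifted (over 20 mm) (distance of any of eraser_mid, marker_mid, tape_mid from where it was at the start of the episode above 0.02 m).
It fails at once if the flask, bulb box, mug or paint jar on the table was moved or lifted (over 20 mm) (distance of any of flask_mid, bulb_box_mid, mug_mid, paint_jar_mid from where it was at the start of the episode above 0.02 m).
It also fails if it takes over 40 s, if anything falls off the work surface, if the arm or the gripper's body presses on something with over 40 N, if the wrist force passes 120 N, or if a joint passes its speed limit or range.

## Working session

There is one attempt and no reset: what is moved stays moved. The work goes in short steps, Python scripts to look and compute and a tool call to move; the robot and the scene stay as the last step left them, time stands still between calls to the robot, and variables do not carry over. Pictures are saved under pics/ and viewed, on a budget of 10 in all, crops included, one or two more only if the job needs it, and the job is handed in when it is done.

Besides the shell and the picture viewer there is one more tool, called after "Emit:" as name(argument=value, ...), one argument or row to a line, values as JSON. servo_tool: Moves the arm, as the interface text tells. Its arguments: {"type":"object","properties":{"targets":{"type":"array","items":{"type":"object","properties":{"dp":{"type":"array","items":{"type":"number","minimum":-1,"maximum":1}},"rotation":{"type":"array","items":{"type":"number","minimum":-1,"maximum":1}}}}},"fingers":{"type":"number"},"grip_force":{"type":"number"}},"required":["targets"]}

```bash
mkdir -p pics; python3 - <<'E'
from bench import r
import cv2,numpy as np
s=r.observe(); print({k:np.round(v,3).tolist() for k,v in s.items()})
for c in("scene","top"):
    f=r.grab_frame(c); cv2.imwrite(f"pics/{c}0.png",f["color"][:,:,::-1])
    print(c,np.round(-f["R"].T@f["t"],3))
    for n in("tab_top","bar_top","bolt","safety_bar","trimmer","eraser_mid","marker_mid","tape_mid","flask_mid","bulb_box_mid","mug_mid","paint_jar_mid"):
        print(n,[(np.round(d["position"],3).tolist(),round(d["conf"],2)) for d in r.look_for(c,n)[:2]])
E
```

```text
{'time': 0.0, 'joints': [-1.306, 0.379, 1.735, -0.0, 1.029, -0.033], 'dq': [0.0, -0.001, -0.002, 0.001, 0.0, -0.001], 'joint_efforts': [0.001, -76.372, -43.437, 0.065, 0.043, -0.0], 'position': [0.205, -0.669, 0.191], 'tcp_rot': [-3.106, -0.466, 0.0], 'force': [-0.409, 0.064, 0.29], 'torque': [0.029, 0.01, 0.025], 'finger_gap': 0.091}
scene [ 1.397 -0.197  1.347]
tab_top [([0.519, -0.08, 0.04], 0.72), ([0.577, -0.094, 0.059], 0.59)]
bar_top [([0.576, -0.097, 0.057], 0.57)]
bolt [([0.521, -0.089, 0.033], 0.82)]
safety_bar [([0.576, -0.093, 0.058], 0.8)]
trimmer [([0.569, -0.096, 0.019], 0.89), ([0.426, -0.167, 0.023], 0.65)]
eraser_mid [([0.426, -0.169, 0.025], 0.49)]
marker_mid [([0.665, -0.144, 0.027], 0.82)]
tape_mid [([0.45, -0.042, 0.032], 0.7)]
flask_mid []
bulb_box_mid [([0.666, 0.359, 0.104], 0.74)]
mug_mid [([0.444, -0.433, 0.053], 0.95), ([0.52, -0.088, 0.038], 0.31)]
paint_jar_mid [([0.575, -0.088, 0.054], 0.66), ([0.499, 0.426, 0.051], 0.62)]
top [ 0.436 -0.012  0.969]
tab_top [([0.512, -0.083, 0.029], 0.91)]
bar_top [([0.574, -0.096, 0.058], 0.75)]
bolt [([0.512, -0.082, 0.032], 0.71), ([0.536, -0.093, 0.021], 0.38)]
safety_bar [([0.576, -0.094, 0.058], 0.71)]
trimmer [([0.534, -0.093, 0.021], 0.86)]
eraser_mid [([0.416, -0.169, 0.034], 0.65)]
marker_mid [([0.652, -0.144, 0.031], 0.62)]
tape_mid [([0.441, -0.043, 0.038], 0.74)]
flask_mid [([0.608, -0.389, 0.125], 0.87)]
bulb_box_mid []
mug_mid [([0.438, -0.448, 0.05], 0.83)]
paint_jar_mid [([0.479, 0.421, 0.048], 0.7)]
```

View pics/scene0.png

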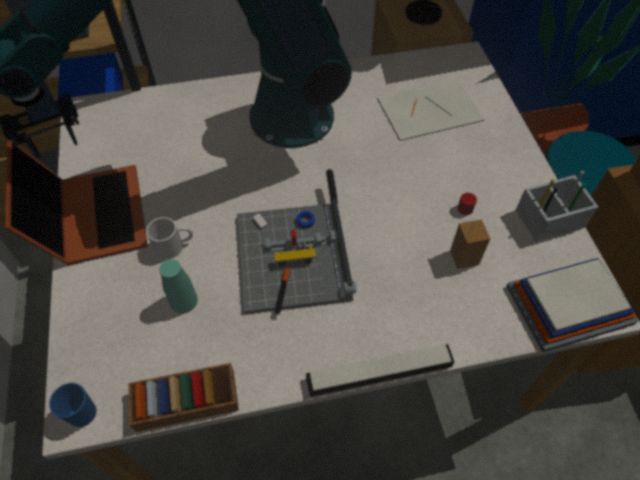

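View pics/top0.png

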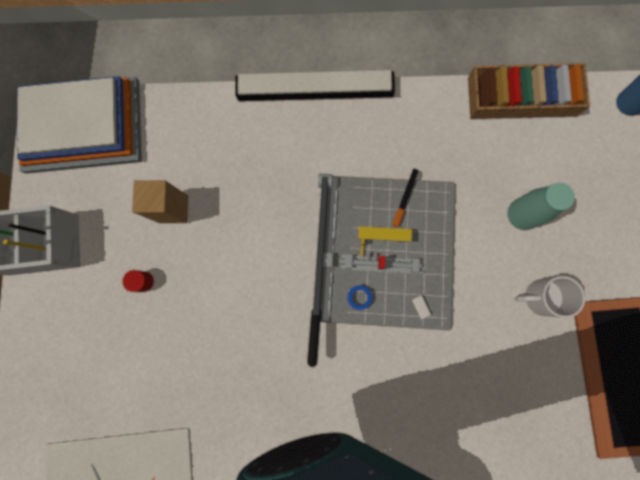

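Scene: yellow bar at about (295,256), red tab at (294,236). Top: bar at (385,234), tab at (382,262), arm on the left. The trimmer is almost square to the world, with free space around it. Next I'll measure yaw and edges.

```bash
cat > h.py <<'E'
from bench import r
import cv2,numpy as np
def proj(f,uv,z):
    K,R,t=map(np.array,(f["intrinsics"],f["R"],f["t"])); c=-R.T@t
    d=(R.T@np.linalg.inv(K)@np.c_[uv,np.ones(len(uv))].T).T
    return c+d*((z-c[2])/d[:,2])[:,None]
def blob(f,col,near,rad=60,z=.06):
    h=cv2.cvtColor(f["color"],cv2.COLOR_RGB2HSV); H,S,V=[h[...,i].astype(int) for i in range(3)]
    m=(S>130)&(V>60)&(((H>20)&(H<35)) if col=="y" else ((H<6)|(H>172)))
    v,u=np.nonzero(m); P=proj(f,np.c_[u,v],z)
    return P[np.hypot(*(P[:,:2]-near).T)<rad/1000]
def measure():
    for c in("scene","top"):
        f=r.grab_frame(c)
        P=blob(f,"y",(.575,-.095),80,.058)
        q=cv2.minAreaRect((P[:,:2]*1000).astype(np.float32)); print(c,"bar",len(P),np.round(q[0],1),np.round(q[1],1),round(q[2],1),"xy range",np.round(np.percentile(P,[1,99],axis=0)[:,:2],4).tolist())
        P=blob(f,"r",(.51,-.07),60,.072)
        print(c,"tab",len(P),"min",np.round(P.min(0),4),"max",np.round(P.max(0),4),"mean",P.mean(0).round(4))
E
python3 - <<'E'
from h import *
measure()
for c in("scene","top"):
    f=r.grab_frame(c)
    for n in("trimmer","safety_bar"):
        m=r.trace(c,n)
        if m:
            v,u=np.nonzero(m[0]["mask"]); P=proj(f,np.c_[u,v],.018 if n=="trimmer" else .058)
            q=cv2.minAreaRect((P[:,:2]*1000).astype(np.float32)); print(c,n,np.round(q[0],1),np.round(q[1],1),round(q[2],1))
f=r.grab_frame("top"); im=f["color"][200:300,310:430,::-1]
g=r.grab_frame("scene"); im2=g["color"][190:290,235:355,::-1]
cv2.imwrite("pics/c1.png",np.vstack([cv2.resize(x,(360,300),interpolation=cv2.INTER_CUBIC) for x in(im,im2)]))
E
```

```text
scene bar 396 [572.  -95.1] [ 42.3 109. ] 5.6 xy range [[0.5532, -0.1485], [0.5881, -0.0419]]
scene tab 38 min [ 0.5009 -0.0926  0.072 ] max [ 0.5285 -0.0804  0.072 ] mean [ 0.5145 -0.0868  0.072 ]
top bar 701 [557.2 -94.1] [109.1  58.2] 88.9 xy range [[0.5351, -0.1485], [0.587, -0.042]]
top tab 83 min [ 0.5006 -0.0926  0.072 ] max [ 0.525  -0.0785  0.072 ] mean [ 0.5132 -0.0856  0.072 ]
scene trimmer [481.6 -86.6] [302.8 461.6] 85.8
scene safety_bar [573.6 -94.2] [108.4  34.5] 89.9
top trimmer [500.9 -91.6] [301.8 413.3] 86.3
top safety_bar [572.2 -93.4] [107.2  26.4] 86.2
```

View pics/c1.png

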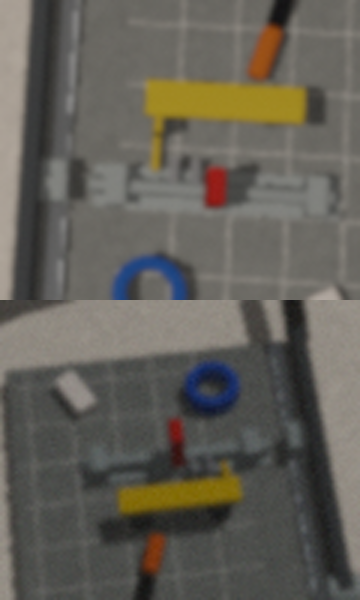

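Emit:
servo_tool(
  targets=[
    {"dp":[0.6,-0.53,0],"rotation":[0,0,-0.4]},
    {"dp":[0.6,-0.53,0],"rotation":[0,0,-0.4]},
    {"dp":[0.6,-0.53,0],"rotation":[0,0,-0.4]},
    {"dp":[0.6,-0.53,0],"rotation":[0,0,-0.4]},
    {"dp":[0.6,-0.53,0],"rotation":[0,0,-0.4]},
    {"dp":[0.6,-0.53,0],"rotation":[0,0,-0.4]},
    {"dp":[0.6,-0.53,0],"rotation":[0,0,-0.4]},
    {"dp":[0.6,-0.53,0],"rotation":[0,0,-0.4]},
  ],
  fingers=-0.02,
)

```text
time: 2.6
position: [0.3737, -0.394, 0.1914]
tcp_rot: [2.809, 1.407, 0.0]
force: [-0.1, -0.2, 0.4]
finger_gap: 0.0465
```

Emit:
servo_tool(
  targets=[
    {"dp":[0.795,-0.07,0],"rotation":[0,0,-0.367]},
    {"dp":[0.795,-0.07,0],"rotation":[0,0,-0.367]},
    {"dp":[0.795,-0.07,0],"rotation":[0,0,-0.367]},
    {"dp":[0.795,-0.07,0],"rotation":[0,0,-0.367]},
    {"dp":[0.795,-0.07,0],"rotation":[0,0,-0.367]},
    {"dp":[0.795,-0.07,0],"rotation":[0,0,-0.367]},
    {"dp":[0.795,-0.07,0],"rotation":[0,0,-0.367]},
    {"dp":[0.795,-0.07,0.19],"rotation":[0,0,-0.367]},
    {"dp":[0.795,-0.07,0.19],"rotation":[0,0,-0.367]},
    {"dp":[0.795,-0.07,0.19],"rotation":[0,0,-0.367]},
  ],
)

```text
time: 3.6
position: [0.5393, -0.1251, 0.1121]
tcp_rot: [-2.293, -2.141, 0.005]
force: [-0.1, 0.7, 0.7]
finger_gap: 0.0462
```

```bash
python3 - <<'E'
from h import *
s=r.observe(); p=s["position"]; print(np.round(p,4),np.round(s["tcp_rot"],3))
g=r.grab_frame("scene"); f=r.grab_frame("top")
cv2.imwrite("pics/c2.png",np.vstack([cv2.resize(x,(480,300),interpolation=cv2.INTER_CUBIC) for x in(f["color"][190:290,300:460,::-1],g["color"][180:280,215:375,::-1])]))
E
```

```text
[ 0.5393 -0.1251  0.1121] [-2.293 -2.141  0.005]
```

View pics/c2.png

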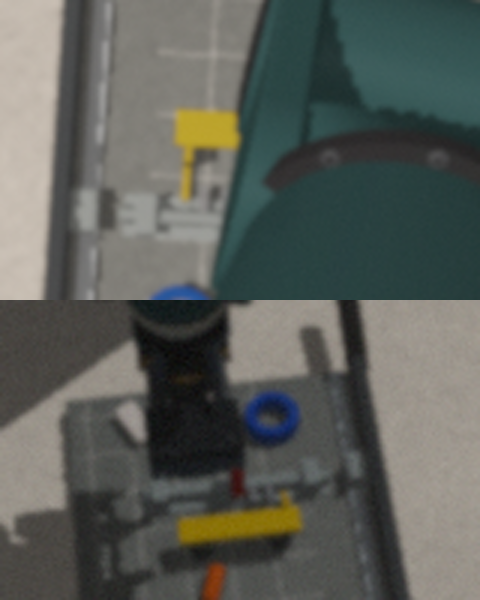

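```bash
python3 - <<'E'
from h import *
from scipy.spatial.transform import Rotation as Ro
s=r.observe(); p=np.array(s["position"]); R=Ro.from_rotvec(s["tcp_rot"]).as_matrix(); print(np.round(p,4),R.round(3).tolist())
g=r.grab_frame("scene"); im=g["color"][:,:,::-1].copy()
K,Rc,t=map(np.array,(g["intrinsics"],g["R"],g["t"]))
def px(X): q=K@(Rc@X+t); return q[:2]/q[2]
S=6; im=cv2.resize(im[200:280,230:350],None,fx=S,fy=S,interpolation=cv2.INTER_CUBIC); im=cv2.convertScaleAbs(im,alpha=1.8,beta=20)
for sy in(.0235,.037,-.0235,-.037):
  for x in(-.016,.016):
    u=(px(p+R@[x,sy,.017])-[230,200]+.5)*S
    cv2.circle(im,tuple(int(a) for a in u),3,(0,255,0),-1)
cv2.imwrite("pics/c3.png",im)
E
```

```text
[ 0.5416 -0.1258  0.1158] [[0.069, 0.998, -0.0], [0.998, -0.069, 0.0], [0.0, -0.0, -1.0]]
```

View pics/c3.png

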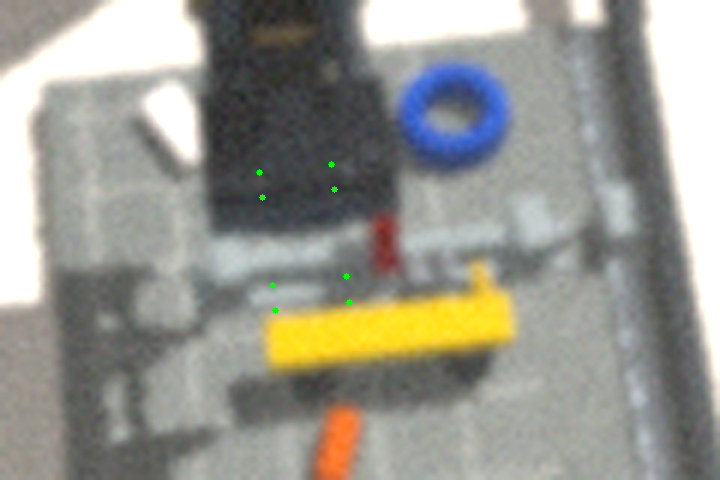

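```bash
python3 - <<'E'
from h import *
g=r.grab_frame("scene"); a=g["color"][:,:,::-1]; b=cv2.imread("pics/scene0.png"); t=r.grab_frame("scene")["color"][:,:,::-1]
a=((a.astype(float)+t)/2).astype(np.uint8)
S=6; f=lambda x: cv2.convertScaleAbs(cv2.resize(x[225:270,255:315],None,fx=S,fy=S,interpolation=cv2.INTER_CUBIC),alpha=1.8)
d=f(cv2.absdiff(a,b)); cv2.imwrite("pics/c4.png",np.vstack([np.hstack([f(a),f(b)]),np.hstack([d,d*0])]))
E
```

```text
(no output)
```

View pics/c4.png

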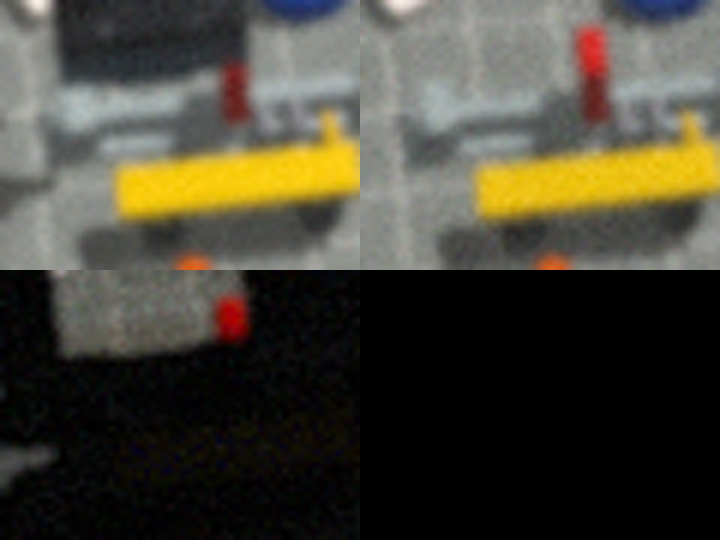

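```bash
python3 - <<'E'
from h import *
from scipy.spatial.transform import Rotation as Ro
g=r.grab_frame("scene"); K,Rc,t=map(np.array,(g["intrinsics"],g["R"],g["t"]))
def px(X): q=K@(Rc@X+t); return q[:2]/q[2]
S=5
def draw(im,p,rv,gap,o,w):
    R=Ro.from_rotvec(rv).as_matrix()
    im=cv2.convertScaleAbs(cv2.resize(im[o[1]:o[1]+w[1],o[0]:o[0]+w[0]],None,fx=S,fy=S,interpolation=cv2.INTER_CUBIC),alpha=2.5,beta=20)
    def dot(X,c):
        u=(px(p+R@np.array(X))-o+.5)*S; cv2.circle(im,tuple(int(a) for a in u),3,c,-1)
    for s in(-1,1):
        for x in(-.016,.016):
            for d in(0,.0135): dot([x,s*(gap/2+d),.017],(0,255,0))
        for y in(-.089,.089): dot([s*.038,y,-.062],(0,0,255))
    dot([0,0,0],(255,255,0))
    return im
a=draw(cv2.imread("pics/scene0.png"),np.array([.205,-.669,.191]),[-3.106,-.466,0],.091,np.array([0,70]),(120,100))
s=r.observe(); print(s["position"])
b=draw(g["color"][:,:,::-1],np.array(s["position"]),s["tcp_rot"],s["finger_gap"],np.array([230,175]),(40*2-40+0+0+0+0,100) if 0 else (100-60,100)) if 0 else draw(g["color"][:,:,::-1],np.array(s["position"]),s["tcp_rot"],s["finger_gap"],np.array([240,170]),(40,100))
b=draw(g["color"][:,:,::-1],np.array(s["position"]),s["tcp_rot"],s["finger_gap"],np.array([250,170]),(40,100)) if 0 else b
cv2.imwrite("pics/c5.png",np.hstack([a,draw(g["color"][:,:,::-1],np.array(s["position"]),s["tcp_rot"],s["finger_gap"],np.array([255,175]),(40,100))]))
E
```

```text
[ 0.54233427 -0.1257285   0.11689202]
```

View pics/c5.png

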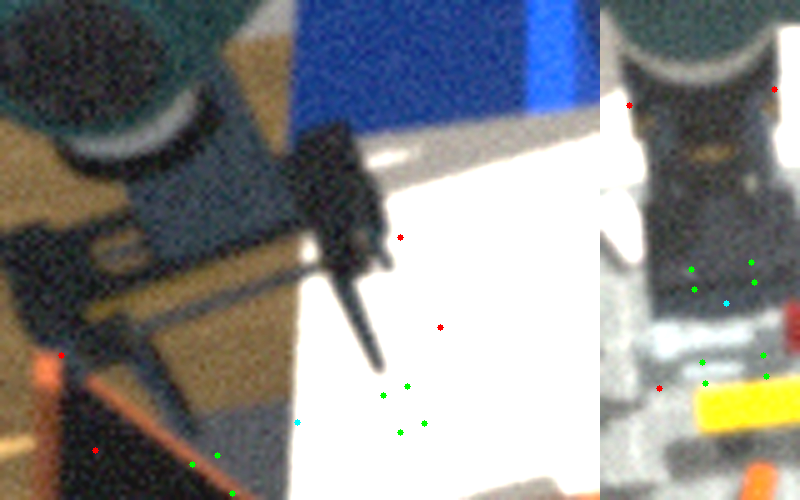

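The rendered fingers sit higher in the image than the reported TCP predicts. I'll check which world offset explains this.

```bash
python3 - <<'E'
from h import *
from scipy.spatial.transform import Rotation as Ro
from scipy.optimize import least_squares
g=r.grab_frame("scene"); K,Rc,t=map(np.array,(g["intrinsics"],g["R"],g["t"]))
def px(X): q=K@(Rc@X+t); return q[:2]/q[2]
p=np.array([.205,-.669,.191]); R=Ro.from_rotvec([-3.106,-.466,0]).as_matrix()
obs=np.array([[39,157],[76,143.6]]); T=[p+R@[0,s*.05,.017] for s in(1,-1)]
print([px(x) for x in T])
T=sorted(T,key=lambda x:px(x)[0])
def res(d): return np.concatenate([px(x+d)-o for x,o in zip(T,obs)])
for i in range(3):
    s=least_squares(lambda a:res(np.eye(3)[i]*a[0]),[0]); print("xyz"[i],s.x,s.fun.round(1))
s=least_squares(lambda d:np.r_[res(d),d*10],[0,0,0]);print(s.x,s.fun.round(1))
# forward kin sanity: finger spread px
print(np.subtract(*[px(x) for x in T]),obs[0]-obs[1])
for z in(.0,.2): print(px(np.array([.205,-.669,z])))
E
```

```text
[array([ 42.90887017, 164.99837611]), array([ 79.47702463, 151.6708576 ])]
x [-0.02945768] [4.5 0.1 3.7 0.4]
y [-0.00641721] [1.4 8.4 1.1 8.4]
z [0.03043115] [-0.7  0.3 -0.5  0.3]
[-0.0092467  -0.00180885  0.02243572] [ 0.  -0.  -0.   0.1 -0.1 -0.   0.2]
[-36.56815446  13.32751852] [-37.   13.4]
[ 83.36113522 197.95519416]
[ 57.70571716 151.71031593]
```

Emit:
servo_tool(
  targets=[
    {"dp":[0,0,0.03]},
    {"dp":[0,0,0.06]},
    {"dp":[0,0,0.06]},
  ],
)

```text
invalid input at $.targets[0]: expected keys dp, rotation
```

```bash
python3 - <<'E'
from h import *
from scipy.spatial.transform import Rotation as Ro
g=r.grab_frame("scene"); h=r.grab_frame("top"); s=r.observe(); p=np.array(s["position"]); R=Ro.from_rotvec(s["tcp_rot"]).as_matrix(); print(p,s["joints"],s["force"])
def px(X,g): K,Rc,t=map(np.array,(g["intrinsics"],g["R"],g["t"])); q=K@(Rc@X+t); return q[:2]/q[2]
S=6;out=[]
for f,o,w in((g,(250,190),(65,80)),(h,(335,190),(65,80))):
    im=f["color"][o[1]:o[1]+w[1],o[0]:o[0]+w[0],::-1]
    im=cv2.convertScaleAbs(cv2.resize(im,None,fx=S,fy=S,interpolation=cv2.INTER_CUBIC),alpha=2.2,beta=20)
    for sg in(-1,1):
      for x in(-.016,.016):
        for d in(0,.0135):
          u=(px(p+R@[x,sg*(s["finger_gap"]/2+d),.017],f)-o+.5)*S; cv2.circle(im,tuple(int(a) for a in u),3,(0,255,0),-1)
    out.append(im)
cv2.imwrite("pics/c6.png",np.hstack(out))
E
```

```text
[ 0.54180178 -0.12537001  0.11612332] [-2.69308310e-01  2.61323572e-01  2.06112081e+00  1.54406542e-05
  8.17753140e-01 -2.00962460e-01] [0.40238183 0.35173064 0.74818543]
```

View pics/c6.png

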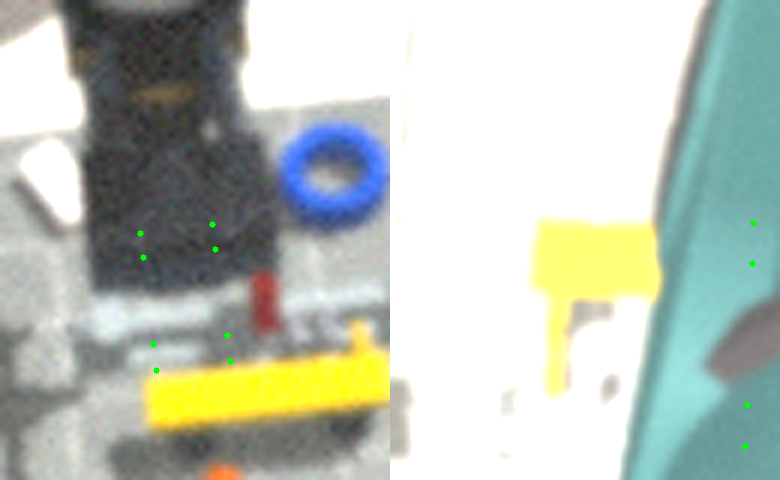

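The move was refused because it lacked a rotation key. In the picture, no fingertip shows below the gripper body (row 290 of the left panel), so the fingers really are higher or further back than the TCP says. I'll descend a little and look again.

Emit:
servo_tool(
  targets=[
    {"dp":[0,0,0.03],"rotation":[0,0,0]},
    {"dp":[0,0,0.06],"rotation":[0,0,0]},
    {"dp":[0,0,0.06],"rotation":[0,0,0]},
    {"dp":[0,0,0.06],"rotation":[0,0,0]},
  ],
)

```text
time: 4.45
position: [0.5409, -0.125, 0.0905]
tcp_rot: [-2.295, -2.144, 0.001]
force: [0.7, -0.6, -0.2]
finger_gap: 0.0467
```

```bash
cat > v.py <<'E'
from h import *
import sys
from scipy.spatial.transform import Rotation as Ro
def px(X,g): K,Rc,t=map(np.array,(g["intrinsics"],g["R"],g["t"])); q=K@(Rc@X+t); return q[:2]/q[2]
def view(name):
    f=r.grab_frame("scene"); s=r.observe(); p=np.array(s["position"]); R=Ro.from_rotvec(s["tcp_rot"]).as_matrix(); print(p.round(4),np.round(s["force"],2))
    S=8; o=(245,190); w=(90,75)
    im=f["color"][o[1]:o[1]+w[1],o[0]:o[0]+w[0],::-1]
    im=cv2.convertScaleAbs(cv2.resize(im,None,fx=S,fy=S,interpolation=cv2.INTER_CUBIC),alpha=2.5,beta=30)
    for dz,c in((0,(0,255,0)),(.03,(255,0,255))):
     for sg in(-1,1):
      for x in(-.016,.016):
        for d in(0,.0135):
          u=(px(p+[0,0,dz]+R@[x,sg*(s["finger_gap"]/2+d),.017],f)-o+.5)*S; cv2.circle(im,tuple(int(a) for a in u),2,c,-1)
    cv2.imwrite(f"pics/{name}.png",im)
E
python3 -c "
from v import *
view('c7')"
```

```text
[ 0.5412 -0.1251  0.0909] [-0.6   0.29  1.01]
```

View pics/c7.png

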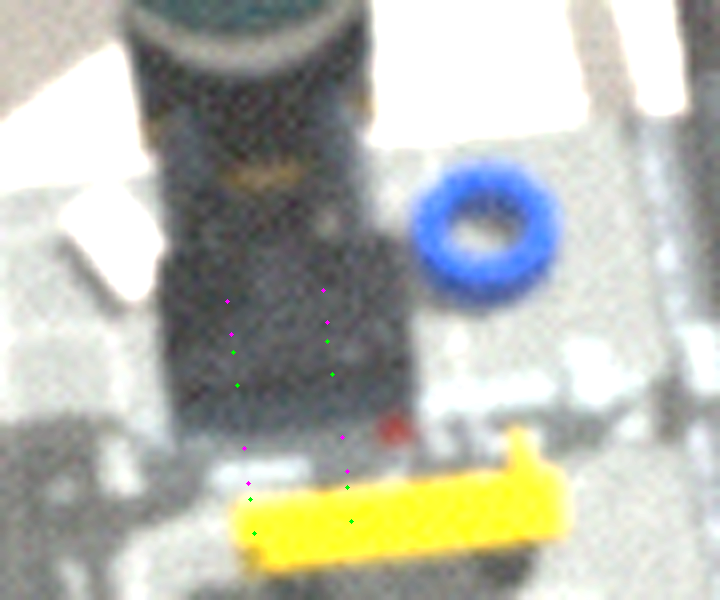

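The fingers are hidden behind the gripper body's front edge (row 435). Its offset matches a real fingertip height about 30 mm above the reported one. I'll now descend in small steps, guided by force.

Emit:
servo_tool(
  targets=[
    {"dp":[0,0,0.02],"rotation":[0,0,0]},
    {"dp":[0,0,0.04],"rotation":[0,0,0]},
    {"dp":[0,0,0.05],"rotation":[0,0,0]},
    {"dp":[0,0,0.05],"rotation":[0,0,0]},
  ],
)

```text
time: 4.9
position: [0.5408, -0.125, 0.0704]
tcp_rot: [-2.295, -2.144, 0.001]
force: [0.1, 0.0, -0.4]
finger_gap: 0.0468
```

Emit:
servo_tool(
  targets=[
    {"dp":[0,0,0.015],"rotation":[0,0,0]},
    {"dp":[0,0,0.025],"rotation":[0,0,0]},
    {"dp":[0,0,0.025],"rotation":[0,0,0]},
  ],
)

```text
time: 5.2
position: [0.541, -0.125, 0.0607]
tcp_rot: [-2.295, -2.144, 0.001]
force: [-0.7, -0.4, -0.4]
finger_gap: 0.0463
```

```bash
python3 -c "
from v import *
view('c8')"
```

```text
[ 0.5411 -0.125   0.0609] [ 0.17 -0.26  0.01]
```

View pics/c8.png

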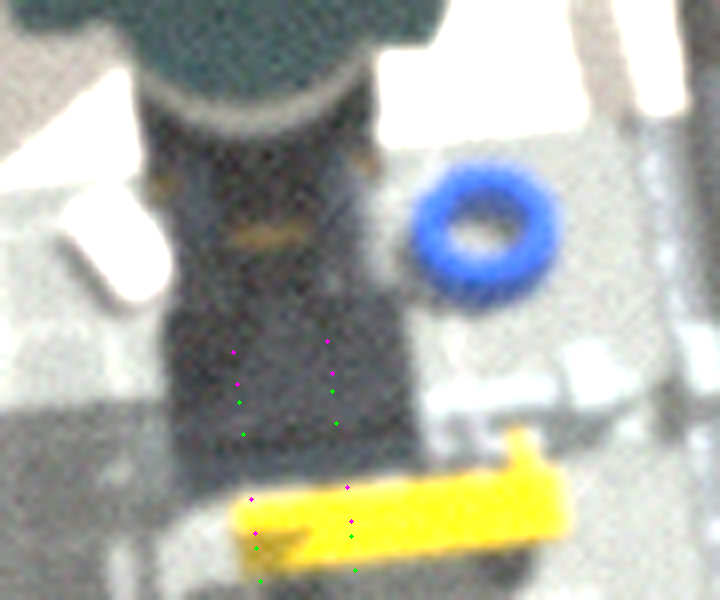

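Still no contact. The bar is fully visible in front of the body (edge at row 490), and its spring signature will tell me when I touch it. I'll keep probing.

Emit:
servo_tool(
  targets=[
    {"dp":[0,0,0.01],"rotation":[0,0,0]},
    {"dp":[0,0,0.02],"rotation":[0,0,0]},
    {"dp":[0,0,0.02],"rotation":[0,0,0]},
  ],
)

```text
time: 5.55
position: [0.541, -0.125, 0.0526]
tcp_rot: [-2.295, -2.144, 0.001]
force: [0.4, 0.8, 1.0]
finger_gap: 0.0462
```

Emit:
servo_tool(
  targets=[
    {"dp":[0,0,0.005],"rotation":[0,0,0]},
    {"dp":[0,0,0.01],"rotation":[0,0,0]},
    {"dp":[0,0,0.01],"rotation":[0,0,0]},
  ],
)

```text
time: 5.85
position: [0.5412, -0.1251, 0.049]
tcp_rot: [-2.296, -2.144, 0.0]
force: [0.6, 0.6, 0.4]
finger_gap: 0.0465
```

Emit:
servo_tool(
  targets=[
    {"dp":[0,0,0.005],"rotation":[0,0,0]},
    {"dp":[0,0,0.01],"rotation":[0,0,0]},
    {"dp":[0,0,0.01],"rotation":[0,0,0]},
  ],
)

```text
time: 6.15
position: [0.5412, -0.1251, 0.0449]
tcp_rot: [-2.296, -2.144, 0.0]
force: [0.2, 0.0, -1.2]
finger_gap: 0.0463
```

Emit:
servo_tool(
  targets=[
    {"dp":[0,0,0.005],"rotation":[0,0,0]},
    {"dp":[0,0,0.0075],"rotation":[0,0,0]},
    {"dp":[0,0,0.0075],"rotation":[0,0,0]},
  ],
)

```text
time: 6.45
position: [0.5412, -0.1251, 0.0421]
tcp_rot: [-2.296, -2.144, 0.0]
force: [-0.5, -0.3, 0.0]
finger_gap: 0.046
```

Emit:
servo_tool(
  targets=[
    {"dp":[0,0,0.005],"rotation":[0,0,0]},
    {"dp":[0,0,0.0075],"rotation":[0,0,0]},
    {"dp":[0,0,0.0075],"rotation":[0,0,0]},
  ],
)

```text
time: 6.75
position: [0.5412, -0.1251, 0.0391]
tcp_rot: [-2.296, -2.144, 0.0]
force: [-0.4, 0.7, -0.4]
finger_gap: 0.0464
```

```bash
python3 -c "
from v import *
view('c9')"
```

```text
[ 0.5413 -0.1251  0.0392] [0.5  0.48 0.82]
```

View pics/c9.png

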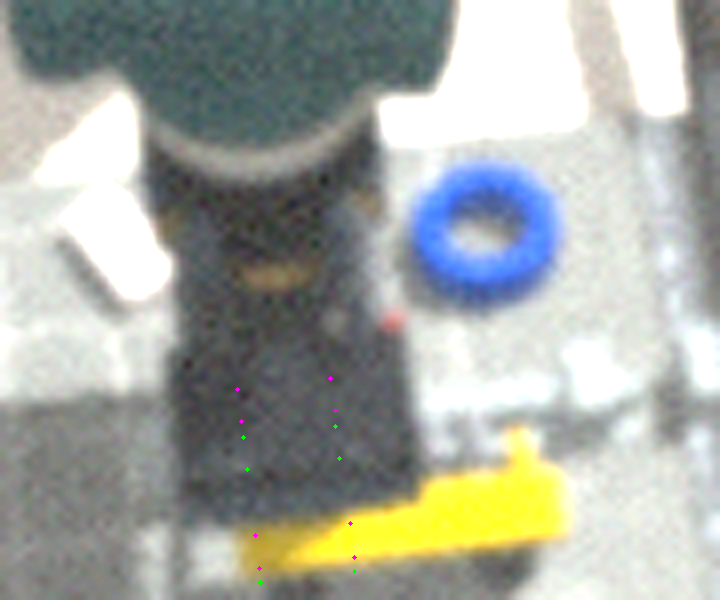

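```bash
python3 - <<'E'
from v import *
f=r.grab_frame("scene"); K,Rc,t=map(np.array,(f["intrinsics"],f["R"],f["t"])); c=-Rc.T@t
R=Ro.from_rotvec(r.observe()["tcp_rot"]).as_matrix()
for n,p,e in(("c7",[.5412,-.1251,.0909],[(178,432),(412,415)]),("c8",[.5411,-.125,.0609],[(183,497),(425,465)]),("c9",[.5413,-.1251,.0392],[(187,523),(418,500)])):
    for y in(.07,.089):
        zs=[]
        for u in e:
            px_=np.array(u)/8-.5+[245,190]; d=Rc.T@np.linalg.inv(K)@[*px_,1]
            # intersect with plane tool y = y
            n_=R[:,1]; s=(n_@(np.array(p)+n_*y)-n_@c)/(n_@d); X=c+s*d; q=R.T@(X-p); zs.append((q*1000).round(1).tolist())
        print(n,y,zs)
E
```

```text
c7 0.07 [[-35.3, 70.0, -96.4], [36.2, 70.0, -90.6]]
c7 0.089 [[-34.8, 89.0, -124.3], [35.0, 89.0, -118.7]]
c8 0.07 [[-36.7, 70.0, -90.2], [39.1, 70.0, -91.9]]
c8 0.089 [[-36.2, 89.0, -119.0], [37.9, 89.0, -120.7]]
c9 0.07 [[-36.5, 70.0, -97.2], [36.3, 70.0, -94.5]]
c9 0.089 [[-36.0, 89.0, -126.4], [35.1, 89.0, -123.7]]
```

No contact yet, so the fingertips must still be above 58 mm. The body edge suggests an offset of up to 60 mm. I'll keep probing in 3–4 mm steps.

Emit:
servo_tool(
  targets=[
    {"dp":[0,0,0.005],"rotation":[0,0,0]},
    {"dp":[0,0,0.0075],"rotation":[0,0,0]},
    {"dp":[0,0,0.0075],"rotation":[0,0,0]},
  ],
)

```text
time: 7.15
position: [0.5412, -0.1251, 0.036]
tcp_rot: [-2.296, -2.144, 0.0]
force: [0.6, 0.3, -0.5]
finger_gap: 0.0466
```

Emit:
servo_tool(
  targets=[
    {"dp":[0,0,0.005],"rotation":[0,0,0]},
    {"dp":[0,0,0.0075],"rotation":[0,0,0]},
    {"dp":[0,0,0.0075],"rotation":[0,0,0]},
  ],
)

```text
time: 7.45
position: [0.5414, -0.1251, 0.0332]
tcp_rot: [2.296, 2.144, 0.0]
force: [-1.4, 0.8, 2.4]
finger_gap: 0.0463
```

Emit:
servo_tool(
  targets=[
    {"dp":[0,0,0.004],"rotation":[0,0,0]},
    {"dp":[0,0,0.005],"rotation":[0,0,0]},
    {"dp":[0,0,0.005],"rotation":[0,0,0]},
  ],
)

```text
time: 7.75
position: [0.5414, -0.1251, 0.0313]
tcp_rot: [2.296, 2.144, 0.0]
force: [-0.4, -0.4, 4.1]
finger_gap: 0.0465
```

```bash
cat > fz.py <<'E'
from h import *
F=[];b=[]
for i in range(8):
    f=r.grab_frame("scene"); s=r.observe(); F.append(s["force"])
    P=blob(f,"y",(.575,-.065),30,.058); b.append(P[:,0].mean())
print(np.mean(F,0).round(2),np.array(s["position"]).round(4),"torque",np.round(s["torque"],2),"bar x proj",np.mean(b).round(5), len(P))
E
python3 fz.py
```

```text
[-0.83  0.37  4.38] [ 0.5414 -0.1251  0.0313] torque [ 0.05 -0.11  0.01] bar x proj 0.57569 188
```

Emit:
servo_tool(
  targets=[
    {"dp":[0,0,0.005],"rotation":[0,0,0]},
    {"dp":[0,0,0.0075],"rotation":[0,0,0]},
    {"dp":[0,0,0.0075],"rotation":[0,0,0]},
  ],
)

```text
time: 8.45
position: [0.5414, -0.1251, 0.0281]
tcp_rot: [2.296, 2.144, 0.0]
force: [-0.1, 1.2, 5.9]
finger_gap: 0.0463
```

```bash
cat >> fz.py <<'E'
f=dict(f); f["color"]=cv2.imread("pics/scene0.png")[:,:,::-1].copy()
print("initial",blob(f,"y",(.575,-.065),30,.058)[:,0].mean())
E
python3 fz.py
```

```text
[-0.65  0.33  5.37] [ 0.5414 -0.1251  0.0282] torque [ 0.04 -0.1   0.01] bar x proj 0.57825 185
initial 0.5728479680121884
```

The stiffness matches the bar's spring and the bar has moved down in the image. It's pressed about 6 mm. I'll press slightly deeper and then slide toward the tab.

Emit:
servo_tool(
  targets=[
    {"dp":[0,0,0.005],"rotation":[0,0,0]},
    {"dp":[0,0,0.005],"rotation":[0,0,0]},
    {"dp":[0.01,0,0.005],"rotation":[0,0,0]},
    {"dp":[0.02,0,0.005],"rotation":[0,0,0]},
    {"dp":[0.02,0,0.005],"rotation":[0,0,0]},
  ],
)

```text
time: 9.35
position: [0.5425, -0.1172, 0.0264]
tcp_rot: [2.295, 2.144, 0.001]
force: [0.4, 0.1, 7.2]
finger_gap: 0.0467
```

```bash
cat >> fz.py <<'E'
P=blob(r.grab_frame("scene"),"r",(.51,-.06),70,.072); print("tab px",len(P), P.mean(0).round(4) if len(P) else "")
E
python3 fz.py
```

```text
[0.82 1.18 6.42] [ 0.5424 -0.1172  0.0264] torque [ 0.17 -0.37  0.09] bar x proj 0.57964 169
initial 0.5728479680121884
tab px 0
```

Emit:
servo_tool(
  targets=[
    {"dp":[0.01,0,0],"rotation":[0,0,0]},
    {"dp":[0.02,0,0],"rotation":[0,0,0]},
    {"dp":[0.02,0,0],"rotation":[0,0,0]},
  ],
)

```text
time: 10.1
position: [0.5431, -0.1093, 0.0264]
tcp_rot: [2.295, 2.144, 0.001]
force: [0.7, 0.2, 6.1]
finger_gap: 0.0469
```

```bash
python3 fz.py
```

```text
[ 0.83 -0.01  6.14] [ 0.5431 -0.1093  0.0264] torque [-0.04 -0.39  0.02] bar x proj 0.58037 158
initial 0.5728479680121884
tab px 4 [ 0.5078 -0.087   0.072 ]
```

Emit:
servo_tool(
  targets=[
    {"dp":[0.01,0,0],"rotation":[0,0,0]},
    {"dp":[0.02,0,0],"rotation":[0,0,0]},
    {"dp":[0.02,0,0],"rotation":[0,0,0]},
  ],
)

```text
time: 10.85
position: [0.5437, -0.1013, 0.0265]
tcp_rot: [2.295, 2.144, 0.001]
force: [1.2, -0.4, 5.6]
finger_gap: 0.0463
```

```bash
python3 fz.py
```

```text
[ 0.44 -0.81  6.28] [ 0.5436 -0.1014  0.0264] torque [-0.17 -0.43 -0.03] bar x proj 0.58136 145
initial 0.5728479680121884
tab px 4 [ 0.5078 -0.0794  0.072 ]
```

Emit:
servo_tool(
  targets=[
    {"dp":[0.01,0,0],"rotation":[0,0,0]},
    {"dp":[0.02,0,0],"rotation":[0,0,0]},
    {"dp":[0.03,0,0],"rotation":[0,0,0]},
  ],
)

```text
time: 11.6
position: [0.5445, -0.0897, 0.0265]
tcp_rot: [2.295, 2.143, 0.001]
force: [-0.1, -6.6, 4.5]
finger_gap: 0.0464
```

```bash
python3 fz.py; python3 -c "
from v import *
view('c10')"
```

```text
[ 0.8  -1.12  6.22] [ 0.5445 -0.0894  0.0265] torque [-0.08 -0.44 -0.05] bar x proj 0.58465 112
initial 0.5728479680121884
tab px 6 [ 0.509  -0.0658  0.072 ]
[ 0.5445 -0.0893  0.0265] [ 1.74 -0.39  6.85]
```

View pics/c10.png

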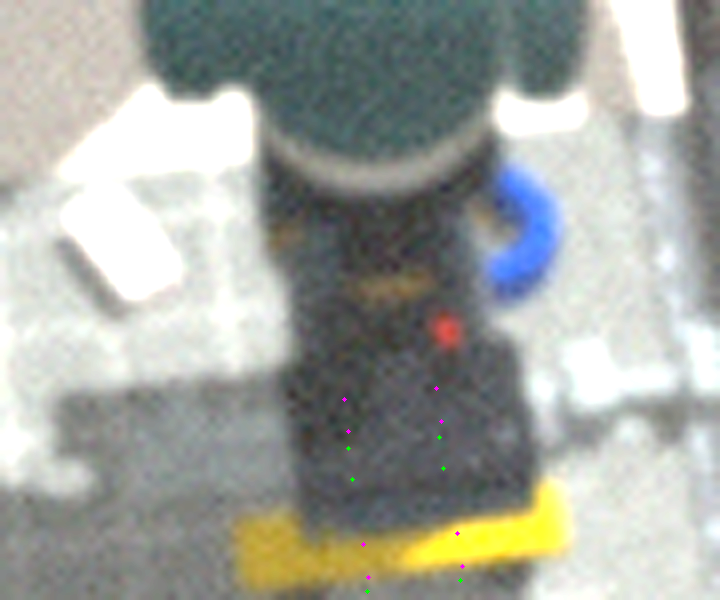

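The tab (447,330) has moved with the finger by about 19 mm and the bar is down. Continuing to the end stop.

Emit:
servo_tool(
  targets=[
    {"dp":[0.01,0,0],"rotation":[0,0,0]},
    {"dp":[0.02,0,0],"rotation":[0,0,0]},
    {"dp":[0.025,0,0],"rotation":[0,0,0]},
  ],
)

```text
time: 12.4
position: [0.5452, -0.0797, 0.0265]
tcp_rot: [2.294, 2.143, 0.001]
force: [0.6, -6.7, 5.4]
finger_gap: 0.0464
```

Emit:
servo_tool(
  targets=[
    {"dp":[0.0075,0,0],"rotation":[0,0,0]},
    {"dp":[0.0075,0,0],"rotation":[0,0,0]},
    {"dp":[0.0075,0,0],"rotation":[0,0,0]},
  ],
)

```text
time: 12.7
position: [0.5454, -0.0765, 0.0265]
tcp_rot: [2.295, 2.144, 0.001]
force: [1.1, -2.1, 6.1]
finger_gap: 0.0465
```

Emit:
servo_tool(
  targets=[
    {"dp":[0.0075,0,0],"rotation":[0,0,0]},
    {"dp":[0.0075,0,0],"rotation":[0,0,0]},
    {"dp":[0.0075,0,0],"rotation":[0,0,0]},
  ],
)

```text
time: 13.0
position: [0.5456, -0.0756, 0.0266]
tcp_rot: [2.29, 2.146, -0.002]
force: [-2.4, -27.5, 6.7]
finger_gap: 0.0463
```

```bash
python3 fz.py
```

```text
[ -2.37 -27.66   6.66] [ 0.5456 -0.0756  0.0266] torque [-4.82  0.23  1.1 ] bar x proj 0.58633 91
initial 0.5728479680121884
tab px 7 [ 0.5098 -0.0507  0.072 ]
```

The stop is reached (27 N, about 33 mm of pushing, so the bolt started near 7 mm). I'll back off slightly and then lift.

Emit:
servo_tool(
  targets=[
    {"dp":[-0.005,0,0],"rotation":[0,0,0]},
    {"dp":[-0.015,0,0],"rotation":[0,0,0]},
    {"dp":[-0.015,0,0],"rotation":[0,0,0]},
    {"dp":[-0.015,0,-0.03],"rotation":[0,0,0]},
    {"dp":[-0.015,0,-0.08],"rotation":[0,0,0]},
    {"dp":[-0.015,0,-0.2],"rotation":[0,0,0]},
    {"dp":[-0.015,0,-0.3],"rotation":[0,0,0]},
    {"dp":[-0.015,0,-0.4],"rotation":[0,0,0]},
    {"dp":[-0.015,0,-0.4],"rotation":[0,0,0]},
    {"dp":[-0.015,0,-0.4],"rotation":[0,0,0]},
  ],
)

```text
time: 14.45
position: [0.5446, -0.0792, 0.1871]
tcp_rot: [2.295, 2.144, 0.001]
force: [0.1, -0.1, -1.0]
finger_gap: 0.0465
```

```bash
python3 - <<'E'
from h import *
measure()
for c in("scene","top"):
    for n in("eraser_mid","marker_mid","tape_mid"): print(c,n,[np.round(d["position"],3).tolist() for d in r.look_for(c,n)[:1]])
print(r.observe()["force"],r.observe()["time"])
f=r.grab_frame("scene"); cv2.imwrite("pics/c11.png",cv2.convertScaleAbs(cv2.resize(f["color"][180:290,220:370,::-1],None,fx=5,fy=5,interpolation=cv2.INTER_CUBIC),alpha=1.8))
E
```

```text
scene bar 400 [572.  -94.6] [ 42.3 110. ] 5.6 xy range [[0.5527, -0.1484], [0.5881, -0.0413]]
scene tab 38 min [ 0.5017 -0.057   0.072 ] max [ 0.5455 -0.0445  0.072 ] mean [ 0.5162 -0.051   0.072 ]Traceback (most recent call last):
  File "<stdin>", line 2, in <module>
  File "h.py", line 16, in measure
    q=cv2.minAreaRect((P[:,:2]*1000).astype(np.float32)); print(c,"bar",len(P),np.round(q[0],1),np.round(q[1],1),round(q[2],1),"xy range",np.round(np.percentile(P,[1,99],axis=0)[:,:2],4).tolist())
                                                                                                                                                   ~~~~~~~~~~~~~^^^^^^^^^^^^^^^^^
    return _quantile_unchecked(
        a, q, axis, out, overwrite_input, method, keepdims, weights)
    return _ureduce(a,
                    func=_quantile_ureduce_func,
    ...<5 lines>...
                    overwrite_input=overwrite_input,
                    method=method)
    r = func(a, **kwargs)
    result = _quantile(arr,
                       quantiles=q,
    ...<2 lines>...
                       out=out,
                       weights=wgt)
    slices_having_nans = np.isnan(arr[-1, ...])
                                  ~~~^^^^^^^^^
IndexError: index -1 is out of bounds for axis 0 with size 0
```

```bash
python3 - <<'E'
from h import *
f=r.grab_frame("scene")
for n in("eraser_mid","marker_mid","tape_mid"): print(n,[np.round(d["position"],3).tolist() for d in r.look_for("scene",n)[:1]])
s=r.observe(); print(np.round(s["force"],2),s["time"],np.abs(s["dq"]).max())
print(r.hand_in())
E
```

```text
eraser_mid []
marker_mid [[0.664, -0.142, 0.029]]
tape_mid [[0.466, -0.038, 0.032]]
[ 0.35 -0.17 -0.08] 14.75 0.004675891866492065
the job is handed in; nothing more can be done
None
```

The bolt appears to be home with the bar sprung back up, and I handed the job in at about 14.8 s of the 40 s allowed.

- **Pressing:** One fingertip pressed the safety bar about 8 mm down. I judged this from the force, which was about 6–6.5 N and rose the way the bar's spring should.
- **Pushing:** With the bar held down, the other fingertip pushed the red tab until it met the end stop at about 27 N. I then backed off 6 mm and lifted straight up.

**Last checks, scene camera:**
- **Bar:** it is back at its starting image position, so it is up.
- **Tab:** it moved about 35.6 mm by image, against about 33 mm by arm travel. Both figures fit the bolt starting between 0 and 10 mm and ending at the 40 mm stop.
- **Forces:** there was no outside force above noise after lifting.
- **Stationery:** the marker reads within 2 mm of where it was. The tape reads 16 mm off in x (0.466 against 0.450), but the gripper partly covered it in an earlier picture, so this is probably a detection error. I did not confirm that.

**What failed or disagreed:**
- **Fingertip height:** the fingertips touched the bar about 40 mm lower in reported TCP height than the stated geometry predicts. The camera pictures showed an offset in the same direction. I set the pressing depth by force instead.
- **Top camera:** it could not see the bar at the end because the arm blocked it, so the final check is from one view only.
- **Not rechecked:** the eraser was not detected in the last picture, and I did not look again at the flask, box, mug or jar. The arm stayed clear of them, and I felt no unexpected contact.

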